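# Fetch the terracotta tower from behind the glazed vases

### The job

Move the three glazed vases off the ware board and stand them all on the white plaster slab, then fetch the little terracotta tower from behind them and stand it on the centre of the banding wheel. Only then put each vase back, upright in the middle of the glaze tile of its own colour. Set everything down gently, knock nothing over and leave the grey bowl where it is.

Things in the scene. Friction and masses are not known exactly. Their poses are not given: they have to be found in the camera images.
- vase_blue: Loose glazed blue vase, upright, 150 mm tall, 0.2 to 0.37 kg, round about its z axis: foot 54 mm across, belly 56 mm across up to 70 mm, straight neck 34 mm across from 100 to 142 mm above the underside, rim 40 mm across at the top with a dark mouth (solid inside). Grip it by the neck from above. Origin: centre of its underside. It starts on the tile of its own colour.
- vase_green: Loose glazed green vase, upright, 150 mm tall, 0.2 to 0.37 kg, round about its z axis: foot 54 mm across, belly 56 mm across up to 70 mm, straight neck 34 mm across from 100 to 142 mm above the underside, rim 40 mm across at the top with a dark mouth (solid inside). Grip it by the neck from above. Origin: centre of its underside. It starts on the tile of its own colour.
- vase_yellow: Loose glazed yellow vase, upright, 150 mm tall, 0.2 to 0.37 kg, round about its z axis: foot 54 mm across, belly 56 mm across up to 70 mm, straight neck 34 mm across from 100 to 142 mm above the underside, rim 40 mm across at the top with a dark mouth (solid inside). Grip it by the neck from above. Origin: centre of its underside. It starts on the tile of its own colour.
- tile_blue: Fixed blue glaze tile, 74 x 74 mm, 6 mm thick, lying flat on a plywood ware board 18 mm thick; the home of the blue vase. Its top is 24 mm above the table. Origin: centre of its underside; x and y along its edges. The tiles lie on the front, left and right of the figurine, centres 70 to 92 mm from it; which is where varies.
- tile_green: Fixed green glaze tile, 74 x 74 mm, 6 mm thick, lying flat on a plywood ware board 18 mm thick; the home of the green vase. Its top is 24 mm above the table. Origin: centre of its underside; x and y along its edges. The tiles lie on the front, left and right of the figurine, centres 70 to 92 mm from it; which is where varies.
- tile_yellow: Fixed yellow glaze tile, 74 x 74 mm, 6 mm thick, lying flat on a plywood ware board 18 mm thick; the home of the yellow vase. Its top is 24 mm above the table. Origin: centre of its underside; x and y along its edges. The tiles lie on the front, left and right of the figurine, centres 70 to 92 mm from it; which is where varies.
- figurine: Loose small terracotta tower figurine, 0.09 to 0.16 kg: round drum 48 mm across and 44 mm high under a cone roof 51 mm across, 70 mm high in all. It starts on the plywood ware board (top 18 mm above the table) behind and between the vases, which are taller and leave no room for a gripper's body. Grip it by the drum. Origin: centre of its underside, z up.
- plaster_bat: Fixed white plaster slab, 280 mm along its x, 140 mm along its y, 14 mm thick, empty at the start: the side area, on the left or the right of the ware board. Origin: centre of its underside, z up.
- banding_wheel: Banding wheel (decorating turntable), locked and fixed: dark round steel head 180 mm across, its flat top 70 mm above the table, a bright ring 60 mm across marking the centre. It stands on the other side of the ware board from the plaster slab. Origin: on its axis, at table level, z up.
- clay_bowl: Loose grey bowl, 96 mm across the rim, 42 mm high, standing on the table between the robot and the ware board. A bystander, to be left alone. Origin: centre of its underside.

How it is judged:
On the way, in this order (a step that is already met when the one before it is completed fails the run):
1. all three vases stand upright, released, on the plaster slab (contact force between the fingers and vase_blue below 0.3 N and linear speed of each of vase_blue, vase_green, vase_yellow below 0.03 m/s and angle between each of vase_blue, vase_green, vase_yellow's own z axis and vertical below 0.12 rad and x of vase_blue in the frame of plaster_bat between -0.125 and 0.125 m and y of vase_blue in the frame of plaster_bat between -0.056 and 0.056 m and z of vase_blue in the frame of plaster_bat between 0.008 and 0.022 m and contact force between the fingers and vase_green below 0.3 N and x of vase_green in the frame of plaster_bat between -0.125 and 0.125 m and y of vase_green in the frame of plaster_bat between -0.056 and 0.056 m and z of vase_green in the frame of plaster_bat between 0.008 and 0.022 m and contact force between the fingers and vase_yellow below 0.3 N and x of vase_yellow in the frame of plaster_bat between -0.125 and 0.125 m and y of vase_yellow in the frame of plaster_bat between -0.056 and 0.056 m and z of vase_yellow in the frame of plaster_bat between 0.008 and 0.022 m), for 0.2 s.
2. the terracotta tower stands released on the centre of the banding wheel (within 15 mm), with all three vases still on the plaster slab (all of step 1 and contact force between the fingers and figurine below 0.3 N and linear speed of figurine below 0.03 m/s and angle between figurine's own z axis and vertical below 0.12 rad and horizontal distance between figurine and banding_wheel below 0.015 m and z of figurine in the frame of banding_wheel between 0.064 and 0.078 m), for 0.2 s.
At the end, for the whole second after the job is handed in: The terracotta tower stands upright on the banding wheel within 15 mm of its centre, and each vase stands upright on the tile of its own colour within 12 mm of the tile's centre; all released and at rest (contact force between the fingers and figurine below 0.3 N and linear speed of each of figurine, vase_blue, vase_green, vase_yellow below 0.03 m/s and angle between each of figurine, vase_blue, vase_green, vase_yellow's own z axis and vertical below 0.12 rad and horizontal distance between figurine and banding_wheel below 0.015 m and z of figurine in the frame of banding_wheel between 0.064 and 0.078 m and contact force between the fingers and vase_blue below 0.3 N and horizontal distance between vase_blue and tile_blue below 0.012 m and z of vase_blue in the frame of tile_blue between 0.001 and 0.014 m and contact force between the fingers and vase_green below 0.3 N and horizontal distance between vase_green and tile_green below 0.012 m and z of vase_green in the frame of tile_green between 0.001 and 0.014 m and contact force between the fingers and vase_yellow below 0.3 N and horizontal distance between vase_yellow and tile_yellow below 0.012 m and z of vase_yellow in the frame of tile_yellow between 0.001 and 0.014 m); the robot touches nothing.
It fails at once if a vase or the tower tips over (more than 45 degrees) (angle between any of vase_blue, vase_green, vase_yellow, figurine's own z axis and vertical above 0.785 rad).
It fails at once if a vase or the tower is pressed or slammed down hard (more than 45 N on the slab, tile or wheel) (contact force between any of vase_blue, vase_green, vase_yellow and plaster_bat above 45 N or contact force between vase_blue and tile_blue above 45 N or contact force between vase_green and tile_green above 45 N or contact force between vase_yellow and tile_yellow above 45 N or contact force between figurine and banding_wheel above 45 N).
It fails at once if a vase or the tower is dropped (moves faster than 0.5 m/s while not held, a fall of about 13 mm) ((linear speed of vase_blue above 0.5 m/s and contact force between the fingers and vase_blue below 0.1 N) or (linear speed of vase_green above 0.5 m/s and contact force between the fingers and vase_green below 0.1 N) or (linear speed of vase_yellow above 0.5 m/s and contact force between the fingers and vase_yellow below 0.1 N) or (linear speed of figurine above 0.5 m/s and contact force between the fingers and figurine below 0.1 N)).
It fails at once if the grey bowl is moved by more than 25 mm or tipped (distance of clay_bowl from where it was at the start of the episode above 0.025 m or angle between clay_bowl's own z axis and vertical above 0.5 rad).
It also fails if it takes over 144 s, if anything falls off the work surface, if the arm or the gripper's body presses on something with over 40 N, if the wrist force passes 120 N, or if a joint passes its speed limit or range.

### The arm

A 6-joint arm with a two-finger parallel gripper is mounted at the origin on the work surface. World frame = base frame: x ahead of the robot, y to its left, z up, the work surface at z = 0. Lengths are in m, angles in rad, forces in N, time in s.
With the tool pointing down it reaches from about 0.35 to 0.775 m from the base axis. Payload 7.3 kg.
Tool frame: the origin (TCP) lies at the centre of the arm's flange, where the gripper is bolted on; the fingertips stand 178 mm ahead of it and the grasp point (between the pads) lies 159 mm ahead of it (tip_extent is the distance from the TCP to the fingertips, in m); z points along the fingers, y is the line along which they close (so a half turn about z gives the same grasp; the last joint's range is limited). The gripper opens to 92 mm and grips with 3 to 60 N. Pads are 19 mm wide; open, the fingers measure 130 mm over their backs; the gripper's body (75 mm by 190 mm) begins 47 mm behind the grasp point.
Start: joints at [-1.326, 0.342, 1.524, -0, 1.275, -0.146], TCP at [0.2, -0.485, 0.405] pointing down, gripper open.
Joint ranges: [-2.53, 2.53], [-0.77, 2.02], [0.04, 2.7], [-1, 4.14], [0.28, 2.66], [-3.11, 3.11]. Speed limits (rad/s): [2.57, 2.57, 3.14, 3.14, 3.14, 3.14].

### API

Orientations are given as [roll, pitch, yaw] about the fixed x, y, z axes, in that order (R = Rz(yaw) Ry(pitch) Rx(roll)).
In Python, from cell import * gives the robot as it stands.
- The arm moves only by the tool arm_command, never from a script. Its arguments are lists of equal length, an entry for each row: "xyz": the shift along the world's x, y, z in mm, a list of three; "spin": the turn about the world's z in degrees. In form: {"xyz": [[tx, ty, tz], ...], "spin": [spin, ...]}. A call has 1 to 20 rows; each row shifts and turns the commanded pose from where the row before left it; what a row does not reach is not made up. A row lasts 1/10 s, in which the tool goes at most 50 mm and 8.59 degrees, less where a joint would pass 70% of its speed; a pose out of reach is approached as far as the arm can. A call with a gripper value outside its range is refused whole. "jaw" is the opening, from -1 (shut) to 1 (fully open), set as the call begins (left out, the last holds). The fingers move at their own pace and stop on an object; "squeeze" is the grip in N (left out, the last holds). Time passes only in rows, so rows that do not move let the fingers close. It gives the time, the measured TCP pose, the force, the opening and the grip force at its end, in the units of the state.
- observe(): the state, without advancing time (a new reading comes with each control period).
- read_camera(name): name is "scene" or "top" or "wrist"; returns a dict with "img" (420x560x3 uint8, red, green, blue), "depth" (420x560 float32, m along the optical axis (not along the pixel's ray), 0 where there is no reading), "fx", "fy", "cx", "cy" (pixels), "dist_coeffs" ([k1, k2, p1, p2, k3] as OpenCV has them; the pictures are not rectified), "world_from_camera" (4x4, takes a point from camera to world coordinates). Camera axes: x right, y up, looking along -z (the intrinsics and any distortion apply to the point x, -y, -z); pixel columns grow to the right and rows downward; lengths in m; the calibration is good to about 2 mm. A picture is of the moment at which its call begins.
- hand_in(): hands the job in; it is judged then, once.
The state is a dict: "time": time; "qpos": joint angles; "qvel": joint speeds; "joint_efforts": joint torques, N m; "tool_pos": TCP position; "tool_rot": TCP orientation; "contact_force": force on the tool from outside, world axes, zero at the start; "torque": the same for the moment, N m; "opening": finger opening in m; "grip_force": force on a finger pad.
Only numpy, scipy, OpenCV 4.12 (cv2) and the standard library are available. Lean on these libraries where they do the work, as an engineer would, in place of code of your own. Each camera call takes 0.05 s, during which the arm holds its last target. There are 200 camera calls.

## Working session

There is one attempt and no reset: what is moved stays moved. The work goes in short steps, Python scripts to look and compute and a tool call to move; the robot and the scene stay as the last step left them, time stands still between calls to the robot, and variables do not carry over. Pictures are saved under pics/ and viewed, at most 14 in all, crops included, and the job is handed in when it is done.

Besides the shell and the picture viewer there is one more tool, called after "Call:" in YAML: its name, and indented under it one key for each argument. arm_command: Moves the arm, as the interface text tells. Its arguments: {"type":"object","properties":{"xyz":{"type":"array","items":{"type":"array","items":{"type":"number"}}},"spin":{"type":"array","items":{"type":"number"}},"jaw":{"type":"number"},"squeeze":{"type":"number"}},"required":["xyz","spin"]}

```bash
mkdir -p pics
cat > h.py <<'E'
from cell import *
import numpy as np, cv2
def cloud(c):
    h,w=c["depth"].shape
    u,v=np.meshgrid(np.arange(w),np.arange(h))
    K=np.array([[c["fx"],0,c["cx"]],[0,c["fy"],c["cy"]],[0,0,1.]])
    p=cv2.undistortPoints(np.stack([u,v],-1).reshape(-1,1,2).astype(float),K,np.array(c["dist_coeffs"],float)).reshape(h,w,2)
    d=c["depth"]
    P=np.stack([p[...,0]*d,-p[...,1]*d,-d,np.ones_like(d)],-1)@np.array(c["world_from_camera"]).T
    P=P[...,:3].copy();P[d<=0]=np.nan
    return P
def save(c,n): cv2.imwrite("pics/"+n,c["img"][...,::-1])
E
python3 - <<'E'
from h import *
print(observe())
for n in("top","scene"):
    c=read_camera(n);save(c,n+"0.png");np.savez(n+"0.npz",P=cloud(c),img=c["img"]);print(n,np.round(c["world_from_camera"],3).tolist(),c["fx"])
E
```

```text
{'time': 0.0, 'qpos': array([-1.32600063e+00,  3.42740933e-01,  1.52500044e+00, -2.25593818e-05,
        1.27539725e+00, -1.45984999e-01]), 'qvel': array([-0.00031894,  0.00105968,  0.00019446,  0.00067313,  0.00113513,
       -0.00158287]), 'joint_efforts': array([-7.85190005e-04, -4.31247568e+01, -2.44218707e+01,  7.16704270e-02,
        5.58520365e-02, -1.41845526e-04]), 'tool_pos': array([ 0.19997175, -0.48528595,  0.40404109]), 'tool_rot': array([-3.14005999e+00, -2.03545081e-04,  3.90787120e-01]), 'contact_force': array([ 0.48057995, -1.12125065, -0.10853337]), 'torque': array([-0.01803777, -0.00402515,  0.04012886]), 'grip_force': 0.0, 'opening': 0.09183988784962871}
top [[0.005, 0.998, -0.065, 0.426], [-1.0, 0.005, -0.011, 0.005], [-0.011, 0.065, 0.998, 1.075], [0.0, 0.0, 0.0, 1.0]] 465.20867698558027
scene [[0.196, -0.556, 0.808, 1.122], [0.98, 0.102, -0.168, -0.131], [0.011, 0.825, 0.565, 0.472], [0.0, 0.0, 0.0, 1.0]] 411.7720595311183
```

View pics/top0.png

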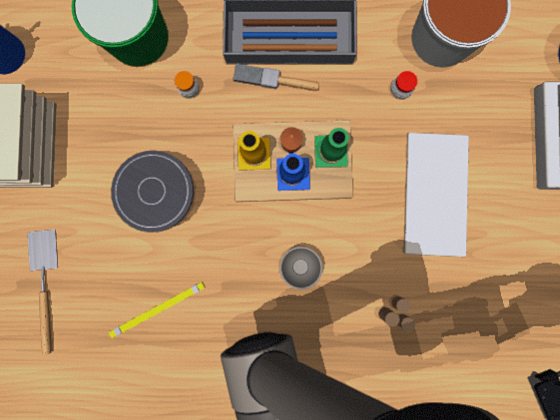

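View pics/scene0.png

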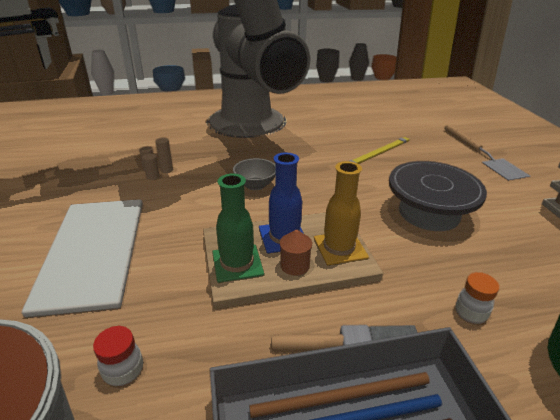

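Top view: vase mouths are at yellow (250,141), blue (292,162) and green (339,136). The figurine is at (291,138), the wheel at (151,190), the slab spans (408,133) to (466,255), and the bowl is at (301,266). Next I measure these with depth.

Run:
```python
from h import *
f=np.load("top0.npz");P=f["P"];I=f["img"].astype(int);hsv=cv2.cvtColor(f["img"],cv2.COLOR_RGB2HSV).astype(int)
V,U=np.mgrid[:420,:560]
def box(a,b,c,d): return (U>=a)&(U<=c)&(V>=b)&(V<=d)
def rep(n,m):
    q=P[m&np.isfinite(P[...,2])];
    (c,r)=cv2.minEnclosingCircle((q[:,:2]*1000).astype(np.float32)); R=cv2.minAreaRect((q[:,:2]*1000).astype(np.float32))
    print(n,len(q),"mean",np.round(q.mean(0)*1000,1),"circ",np.round(c,1),round(r,1),"rect",np.round(R[0],1),np.round(R[1],1),round(R[2],1))
Z=P[...,2]
rep("wheel",box(100,140,205,240)&(Z>.06)&(Z<.08))
rep("slab",box(395,120,480,265)&(Z>.008)&(Z<.02)&(hsv[...,1]<60)&(hsv[...,2]>140))
rep("bowl",box(270,235,335,300)&(Z>.036)&(Z<.05))
for n,b in(("yel",(230,125,265,160)),("blue",(275,145,312,180)),("green",(318,120,356,155))): rep(n,box(*b)&(Z>.166)&(Z<.185)); print(np.nanmax(Z[box(*b)]))
rep("fig",box(275,123,307,150)&(Z>.055)&(Z<.1)&(hsv[...,0]<12)); m=box(275,123,307,150); print(np.nanmax(np.where(hsv[...,0]<12,Z,0)[m]))
for n,lo,hi in(("ty",20,32),("tb",100,125),("tg",55,85)):
    rep(n,box(230,115,356,205)&(hsv[...,0]>lo)&(hsv[...,0]<hi)&(hsv[...,1]>165)&(Z>.019)&(Z<.03))
rep("board",box(220,110,365,210)&(Z>.013)&(Z<.03))
c=f["img"][112:208,225:365];cv2.imwrite("pics/c1.png",cv2.resize(c[...,::-1],None,fx=5.5,fy=5.5,interpolation=cv2.INTER_CUBIC))
```

```text
wheel 5242 mean [525.1 299.5  71.1] circ [525.7 300.4] 89.7 rect [525.5 300.3] [177.4 177.1] 53.2
slab 7306 mean [ 526.9 -336.    14.6] circ [ 527.8 -335.7] 153.8 rect [ 528.2 -336.5] [141.2 280. ] 87.7
bowl 398 mean [359.  -25.2  41.2] circ [359.5 -24.6] 47.3 rect [359.2 -24.2] [92.5 92.8] 0.5
yel 315 mean [615.4  81.3 175. ] circ [615.8  81.3] 19.9 rect [615.7  81.1] [38.  37.7] 0.0
0.17933352086613885
blue 319 mean [570.5  -4.1 175. ] circ [570.5  -4.3] 19.7 rect [570.3  -4.3] [37.6 37.9] 44.4
0.1795778994270325
green 321 mean [622.  -93.8 175.1] circ [622. -94.] 19.8 rect [622.3 -93.7] [38.4 38.2] 46.4
0.1813820264005752
fig 401 mean [641.2  -2.9  74.7] circ [643.2  -2.9] 25.3 rect [642.8  -3. ] [47.9 49.1] 74.7
0.0911478297616597
ty 324 mean [604.3  78.8  24.8] circ [618.4  81.9] 49.6 rect [624.7  81.7] [86.6 73.1] 1.3
tb 370 mean [563.1 -13.3  24.5] circ [572.9  -8. ] 48.6 rect [577.2  -7.8] [82.8 70.8] 2.1
tg 164 mean [615.4 -84.8  24.9] circ [623. -93.] 47.6 rect [623.4 -93.7] [67.5 69.3] 2.1
board 6556 mean [592.7  -5.6  19.9] circ [603.   -5.9] 160.4 rect [602.8  -5.7] [180.8 270.1] 2.0
```

View pics/c1.png

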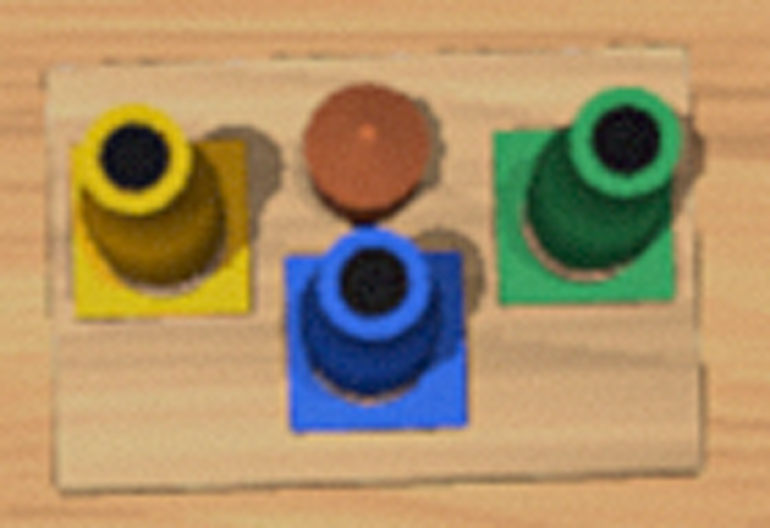

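Call:
arm_command:
  xyz:
    - [28,26,0]
    - [28,26,0]
    - [28,26,0]
    - [28,26,0]
    - [28,26,0]
    - [28,26,0]
    - [28,26,0]
    - [28,26,0]
    - [28,26,0]
    - [28,26,0]
    - [28,26,0]
    - [28,26,0]
    - [28,26,0]
    - [28,26,0]
    - [28,26,0]
    - [0,0,0]
    - [0,0,0]
  spin: [-1.5,-1.5,-1.5,-1.5,-1.5,-1.5,-1.5,-1.5,-1.5,-1.5,-1.5,-1.5,-1.5,-1.5,-1.4,0,0]
  jaw: 0.4
  squeeze: 20

```text
time: 1.8
tool_pos: [0.6201, -0.0948, 0.4037]
tool_rot: [-3.142, 0.002, 0.002]
contact_force: [-0.2, -0.5, 0.9]
opening: 0.0639
grip_force: 0.0
```

Run:
```python
from h import *
c=read_camera("top")
K=np.array([[c["fx"],0,c["cx"]],[0,c["fy"],c["cy"]],[0,0,1.]]);T=np.array(c["world_from_camera"])
for n,pts in dict(yel=[(77,317),(250,313),(73,145),(246,140)],blue=[(286,255),(461,253),(467,428),(291,431)],green=[(494,133),(670,127),(674,300),(500,303)]).items():
    uv=np.array(pts,float)/5.5-.41+[225,112]
    p=cv2.undistortPoints(uv.reshape(-1,1,2),K,np.array(c["dist_coeffs"],float)).reshape(-1,2)
    d=np.c_[p[:,0],-p[:,1],-np.ones(4)]@T[:3,:3].T
    W=T[:3,3]+d*((.024-T[2,3])/d[:,2:])
    print(n,np.round(W[:,:2]*1000).tolist(),np.round(W.mean(0)*1000,1))
w=read_camera("wrist");save(w,"w0.png");np.savez("w0.npz",P=cloud(w),img=w["img"])
P=cloud(w)*1000;Z=P[...,2]
q=P[(Z>164)&(Z<182)];print(len(q));
lab=(q[:,1]>-130)&(q[:,1]<-60)
for l in(lab,~lab):
  if l.sum()>50: print(q[l].mean(0),cv2.minEnclosingCircle(q[l][:,:2].astype(np.float32)))
print(observe()["tool_pos"],observe()["tool_rot"])
```

```text
yel [[581.0, 116.0], [583.0, 44.0], [653.0, 118.0], [655.0, 46.0]] [618.   81.2  24. ]
blue [[607.0, 29.0], [608.0, -43.0], [535.0, -46.0], [534.0, 27.0]] [571.1  -8.1  24. ]
green [[659.0, -57.0], [661.0, -130.0], [589.0, -131.0], [587.0, -59.0]] [624.  -94.2  24. ]
5148
[622.65227765 -96.63778109 173.72799968] ((621.9246215820312, -96.71338653564453), 20.200340270996094)
[614.32908668  68.89546665 172.89569051] ((604.2650146484375, 36.44326400756836), 56.0689582824707)
[ 0.61944025 -0.09609952  0.40441637] [ 3.14137517e+00  1.16115464e-03 -5.87408977e-04]
```

View pics/w0.png

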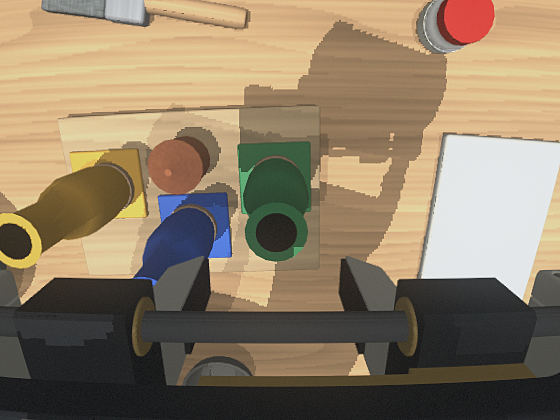

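The wrist view shows the green mouth at (275,230), centred between the fingers. I descend and grip.

Call:
arm_command:
  xyz:
    - [2,0,-10]
    - [0,0,-15]
    - [0,0,-15]
    - [0,0,-15]
    - [0,0,-15]
    - [0,0,-15]
    - [0,0,-10]
    - [0,0,-4]
    - [0,0,0]
  spin: [0,0,0,0,0,0,0,0,0]

```text
time: 2.8
tool_pos: [0.6218, -0.0958, 0.3053]
tool_rot: [-3.141, 0.001, -0.001]
contact_force: [-0.7, 0.2, 0.1]
opening: 0.0644
grip_force: 0.0
```

Call:
arm_command:
  xyz:
    - [0,0,0]
    - [0,0,0]
    - [0,0,0]
    - [0,0,0]
    - [0,0,0]
    - [0,0,0]
    - [0,0,0]
    - [0,0,0]
  spin: [0,0,0,0,0,0,0,0]
  jaw: -1
  squeeze: 25

```text
time: 3.6
tool_pos: [0.6221, -0.0955, 0.3063]
tool_rot: [3.141, -0.001, -0.0]
contact_force: [0.2, -1.4, 4.0]
opening: 0.0372
grip_force: 23.5
```

Call:
arm_command:
  xyz:
    - [0,0,0]
    - [0,0,0]
    - [0,0,2]
    - [0,0,3]
    - [0,0,5]
    - [0,0,5]
    - [0,0,5]
    - [0,0,0]
    - [0,0,0]
  spin: [0,0,0,0,0,0,0,0,0]

```text
time: 4.5
tool_pos: [0.622, -0.0954, 0.3259]
tool_rot: [3.141, -0.0, -0.0]
contact_force: [0.5, 0.0, -3.6]
opening: 0.0365
grip_force: 24.4
```

Run:
```python
from h import *
w=read_camera("scene");save(w,"s1.png");cv2.imwrite("pics/s1c.png",cv2.resize(w["img"][120:300,170:400][...,::-1],None,fx=3,fy=3))
```

```text
(no output)
```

View pics/s1c.png

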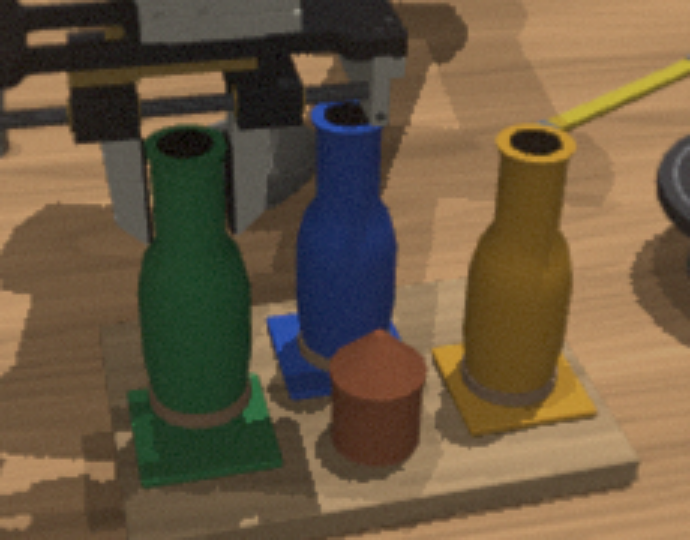

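The green vase has lifted cleanly, upright between the pads. Moving it to the slab.

Call:
arm_command:
  xyz:
    - [0,0,15]
    - [0,0,20]
    - [0,-10,5]
    - [-1,-20,0]
    - [-1,-25,0]
    - [-1,-25,0]
    - [-1,-25,0]
    - [-1,-25,0]
    - [-1,-25,0]
    - [-1,-25,0]
    - [-1,-25,0]
    - [-1,-20,0]
    - [-1,-10,0]
    - [0,-6,-10]
    - [0,0,-15]
    - [0,0,-15]
    - [0,0,-10]
    - [0,0,-8]
    - [0,0,0]
    - [0,0,0]
  spin: [0,0,0,0,0,0,0,0,0,0,0,0,0,0,0,0,0,0,0,0]

```text
time: 6.55
tool_pos: [0.6122, -0.3363, 0.3081]
tool_rot: [3.141, -0.0, 0.0]
contact_force: [-1.0, -0.1, -2.7]
opening: 0.0368
grip_force: 24.5
```

Call:
arm_command:
  xyz:
    - [0,0,-2]
    - [0,0,-2]
    - [0,0,-2]
    - [0,0,-2]
    - [0,0,-1]
    - [0,0,0]
  spin: [0,0,0,0,0,0]

```text
time: 7.15
tool_pos: [0.612, -0.3364, 0.2985]
tool_rot: [-3.141, 0.0, -0.0]
contact_force: [0.2, 0.4, -3.5]
opening: 0.0368
grip_force: 24.5
```

Call:
arm_command:
  xyz:
    - [0,0,-1]
    - [0,0,-1]
    - [0,0,0]
  spin: [0,0,0]

```text
time: 7.45
tool_pos: [0.612, -0.3364, 0.2966]
tool_rot: [-3.142, 0.0, -0.0]
contact_force: [-0.6, 0.5, -3.6]
opening: 0.0368
grip_force: 24.5
```

Call:
arm_command:
  xyz:
    - [0,0,-1]
    - [0,0,0]
  spin: [0,0]

```text
time: 7.65
tool_pos: [0.6121, -0.3365, 0.2964]
tool_rot: [3.141, -0.001, -0.0]
contact_force: [0.8, -0.2, -0.1]
opening: 0.0366
grip_force: 24.3
```

Call:
arm_command:
  xyz:
    - [0,0,0]
    - [0,0,0]
    - [0,0,0]
    - [0,0,0]
    - [0,0,10]
    - [0,0,20]
    - [0,0,25]
    - [0,0,25]
    - [0,15,20]
    - [-4,30,8]
    - [-4,35,0]
    - [-4,35,0]
    - [-4,35,0]
    - [-4,35,0]
    - [-4,35,0]
    - [-4,35,0]
    - [-4,35,0]
    - [-5,25,0]
    - [-5,16,0]
    - [-4,0,0]
  spin: [0,0,0,0,0,0,0,0,0,0,0,0,0,0,0,0,0,0,0,0]
  jaw: 0.4

```text
time: 9.65
tool_pos: [0.5656, -0.0039, 0.4044]
tool_rot: [3.142, -0.001, 0.002]
contact_force: [0.4, -1.0, -0.6]
opening: 0.0641
grip_force: 0.0
```

Call:
arm_command:
  xyz:
    - [0,0,-10]
    - [0,0,-15]
    - [0,0,-15]
    - [0,0,-15]
    - [0,0,-15]
    - [0,0,-15]
    - [0,0,-10]
    - [0,0,-3]
    - [0,0,0]
  spin: [0,0,0,0,0,0,0,0,0]

```text
time: 10.55
tool_pos: [0.5661, -0.0061, 0.3053]
tool_rot: [3.142, 0.001, -0.001]
contact_force: [0.1, -0.6, -0.9]
opening: 0.0637
grip_force: 0.0
```

Call:
arm_command:
  xyz:
    - [4,1,0]
    - [0,0,0]
  spin: [0,0]

```text
time: 10.75
tool_pos: [0.5707, -0.0045, 0.3065]
tool_rot: [3.141, -0.002, -0.0]
contact_force: [-0.0, -1.0, -0.1]
opening: 0.0646
grip_force: 0.0
```

Call:
arm_command:
  xyz:
    - [0,0,0]
    - [0,0,0]
    - [0,0,0]
    - [0,0,0]
    - [0,0,0]
    - [0,0,0]
    - [0,0,0]
    - [0,0,0]
  spin: [0,0,0,0,0,0,0,0]
  jaw: -1

```text
time: 11.55
tool_pos: [0.5701, -0.0045, 0.306]
tool_rot: [3.141, -0.001, -0.0]
contact_force: [0.9, -0.4, 4.1]
opening: 0.0366
grip_force: 22.6
```

Call:
arm_command:
  xyz:
    - [0,0,2]
    - [0,0,5]
    - [0,0,13]
    - [0,0,20]
    - [-2,-5,20]
    - [-4,-20,0]
    - [-4,-30,0]
    - [-4,-35,0]
    - [-4,-35,0]
    - [-4,-35,0]
    - [-4,-35,0]
    - [-4,-35,0]
    - [-4,-35,0]
    - [-4,-30,0]
    - [-4,-20,0]
    - [0,-12,0]
    - [0,-4,-15]
    - [0,0,-20]
    - [0,0,-15]
    - [0,0,-8]
  spin: [0,0,0,0,0,0,0,0,0,0,0,0,0,0,0,0,0,0,0,0]

```text
time: 13.55
tool_pos: [0.5281, -0.3347, 0.3066]
tool_rot: [-3.14, 0.002, 0.0]
contact_force: [-1.5, -0.4, -2.8]
opening: 0.037
grip_force: 23.7
```

Call:
arm_command:
  xyz:
    - [0,0,-3]
    - [0,0,-2]
    - [0,0,-2]
    - [0,0,-2]
    - [0,0,-1]
    - [0,0,0]
  spin: [0,0,0,0,0,0]

```text
time: 14.15
tool_pos: [0.528, -0.3354, 0.2978]
tool_rot: [3.141, -0.0, -0.0]
contact_force: [-0.1, -0.0, -2.6]
opening: 0.0368
grip_force: 23.7
```

Call:
arm_command:
  xyz:
    - [0,0,-1]
    - [0,0,0]
    - [0,0,0]
  spin: [0,0,0]

```text
time: 14.45
tool_pos: [0.528, -0.3354, 0.2968]
tool_rot: [3.141, 0.0, -0.0]
contact_force: [0.2, -0.2, -2.0]
opening: 0.0366
grip_force: 23.7
```

Call:
arm_command:
  xyz:
    - [0,0,-0.7]
    - [0,0,0]
  spin: [0,0]

```text
time: 14.65
tool_pos: [0.5281, -0.3355, 0.2962]
tool_rot: [3.141, -0.0, -0.0]
contact_force: [0.4, -0.6, -2.0]
opening: 0.0368
grip_force: 23.5
```

Call:
arm_command:
  xyz:
    - [0,0,-0.7]
    - [0,0,0]
  spin: [0,0]

```text
time: 14.85
tool_pos: [0.5282, -0.3356, 0.2961]
tool_rot: [3.14, -0.001, -0.0]
contact_force: [0.4, 0.3, 3.2]
opening: 0.0364
grip_force: 22.7
```

Call:
arm_command:
  xyz:
    - [0,0,0]
    - [0,0,0]
    - [0,0,0]
    - [0,0,0]
    - [0,0,10]
    - [0,0,20]
    - [0,0,25]
    - [0,0,25]
    - [0,15,20]
    - [5,35,8]
    - [10,40,0]
    - [10,40,0]
    - [10,40,0]
    - [10,40,0]
    - [10,40,0]
    - [10,40,0]
    - [10,40,0]
    - [10,40,0]
    - [8,30,0]
    - [5,16,0]
  spin: [0,0,0,0,0,0,0,0,0,0,0,0,0,0,0,0,0,0,0,0]
  jaw: 0.4

```text
time: 16.85
tool_pos: [0.6261, 0.0832, 0.404]
tool_rot: [-3.141, -0.001, 0.002]
contact_force: [-0.1, -0.5, 0.2]
opening: 0.0646
grip_force: 0.0
```

Call:
arm_command:
  xyz:
    - [0,0,0]
    - [0,0,0]
  spin: [0,0]

```text
time: 17.05
tool_pos: [0.6259, 0.0798, 0.4035]
tool_rot: [3.141, 0.0, -0.0]
contact_force: [-0.5, -0.5, -0.2]
opening: 0.0643
grip_force: 0.0
```

Call:
arm_command:
  xyz:
    - [-10,0,-10]
    - [0,0,-15]
    - [0,0,-15]
    - [0,0,-15]
    - [0,0,-15]
    - [0,0,-15]
    - [0,0,-10]
    - [0,0,-3]
    - [0,0,0]
  spin: [0,0,0,0,0,0,0,0,0]

```text
time: 17.95
tool_pos: [0.616, 0.0798, 0.3053]
tool_rot: [3.141, 0.0, -0.001]
contact_force: [-0.4, 0.3, -0.7]
opening: 0.0641
grip_force: 0.0
```

Call:
arm_command:
  xyz:
    - [0,0,0]
    - [0,0,0]
    - [0,0,0]
    - [0,0,0]
    - [0,0,0]
    - [0,0,0]
    - [0,0,0]
    - [0,0,0]
  spin: [0,0,0,0,0,0,0,0]
  jaw: -1

```text
time: 18.75
tool_pos: [0.6162, 0.0805, 0.3059]
tool_rot: [3.141, -0.001, -0.0]
contact_force: [-0.2, -0.9, 5.9]
opening: 0.0363
grip_force: 22.4
```

Call:
arm_command:
  xyz:
    - [0,0,2]
    - [0,0,5]
    - [0,0,13]
    - [0,0,25]
    - [0,0,25]
    - [-5,-5,15]
    - [-15,-20,5]
    - [-15,-35,0]
    - [-18,-40,0]
    - [-18,-40,0]
    - [-18,-40,0]
    - [-18,-40,0]
    - [-18,-40,0]
    - [-18,-40,0]
    - [-15,-40,0]
    - [-10,-35,0]
    - [-5,-25,0]
    - [0,-12,0]
    - [0,-4,0]
    - [0,0,0]
  spin: [0,0,0,0,0,0,0,0,0,0,0,0,0,0,0,0,0,0,0,0]

```text
time: 20.75
tool_pos: [0.4431, -0.335, 0.3952]
tool_rot: [-3.141, 0.0, -0.0]
contact_force: [-0.9, 0.5, -2.9]
opening: 0.0365
grip_force: 23.8
```

Call:
arm_command:
  xyz:
    - [0,0,-15]
    - [0,0,-25]
    - [0,0,-25]
    - [0,0,-15]
    - [0,0,-8]
    - [0,0,-3]
    - [0,0,-2]
    - [0,0,-2]
    - [0,0,0]
  spin: [0,0,0,0,0,0,0,0,0]

```text
time: 21.65
tool_pos: [0.4431, -0.3354, 0.3008]
tool_rot: [3.141, -0.001, -0.0]
contact_force: [-0.1, 0.4, -3.6]
opening: 0.0369
grip_force: 23.8
```

Call:
arm_command:
  xyz:
    - [0,0,-2]
    - [0,0,-1]
    - [0,0,-0.5]
    - [0,0,-0.5]
    - [0,0,0]
  spin: [0,0,0,0,0]

```text
time: 22.15
tool_pos: [0.443, -0.3354, 0.2963]
tool_rot: [3.142, 0.0, -0.0]
contact_force: [0.0, -0.4, -2.5]
opening: 0.0365
grip_force: 23.8
```

Call:
arm_command:
  xyz:
    - [0,0,-0.7]
    - [0,0,0]
  spin: [0,0]

```text
time: 22.35
tool_pos: [0.4431, -0.3355, 0.296]
tool_rot: [3.141, -0.001, -0.0]
contact_force: [-0.8, -0.4, -0.4]
opening: 0.0366
grip_force: 23.4
```

Call:
arm_command:
  xyz:
    - [0,0,0]
    - [0,0,0]
    - [0,0,0]
    - [0,0,0]
    - [0,0,10]
    - [0,0,20]
    - [0,0,25]
    - [0,0,25]
    - [0,10,20]
    - [0,30,8]
    - [20,30,0]
    - [25,35,0]
    - [25,35,0]
    - [25,35,0]
    - [25,35,0]
    - [25,35,0]
    - [25,35,0]
    - [15,30,0]
    - [10,15,0]
    - [4,7,0]
  spin: [0,0,0,0,0,0,0,0,0,0,0,0,0,0,0,0,0,0,0,0]
  jaw: 0.4

```text
time: 24.35
tool_pos: [0.6425, -0.0016, 0.4041]
tool_rot: [-3.142, -0.001, 0.002]
contact_force: [-0.4, -0.5, 0.5]
opening: 0.0642
grip_force: 0.0
```

Call:
arm_command:
  xyz:
    - [0,0,0]
    - [0,0,0]
    - [0,0,0]
  spin: [0,0,0]
  jaw: 0.8

```text
time: 24.65
tool_pos: [0.6416, -0.0046, 0.4039]
tool_rot: [3.141, 0.0, -0.002]
contact_force: [-0.3, -1.0, -0.8]
opening: 0.0809
grip_force: 0.0
```

Run:
```python
from h import *
P=cloud(read_camera("top"))*1000;Z=P[...,2]
for x in(443,528,612):
    q=P[(Z>156)&(Z<175)&(abs(P[...,0]-x)<35)&(abs(P[...,1]+336)<35)];print(x,len(q),cv2.minEnclosingCircle(q[:,:2].astype(np.float32)),q[:,2].mean())
w=read_camera("wrist");save(w,"w1.png");P=cloud(w)*1000;Z=P[...,2]
q=P[(Z>58)&(Z<95)&(abs(P[...,0]-642)<40)&(abs(P[...,1]+3)<40)];print(len(q),q.mean(0),cv2.minEnclosingCircle(q[:,:2].astype(np.float32)),q[:,2].max())
print(observe()["tool_pos"])
```

```text
443 327 ((443.92193603515625, -335.5339050292969), 20.244165420532227) 164.92394838853846
528 321 ((528.6912841796875, -336.4766845703125), 20.4071102142334) 164.95202329808944
612 318 ((612.8453979492188, -334.8434753417969), 20.33306312561035) 164.93852291886225
2312 [646.75626612  -5.20700279  73.27888843] ((643.9857788085938, -5.223570823669434), 25.49099349975586) 89.05826600290584
[ 0.64169707 -0.00448999  0.40391072]
```

View pics/w1.png

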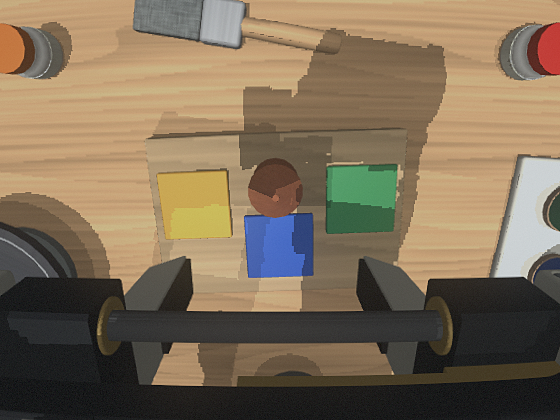

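The wrist view shows the tower at (275,187) on the board and all three tiles bare. The vases stand on the slab with rims at z = 165 mm, as they should be. Going down for the tower.

Call:
arm_command:
  xyz:
    - [1,0,-15]
    - [0,0,-25]
    - [0,0,-30]
    - [0,0,-30]
    - [0,0,-30]
    - [0,0,-25]
    - [0,0,-20]
    - [0,0,-12]
    - [0,0,-8]
    - [0,0,-5]
    - [0,0,0]
    - [0,0,0]
  spin: [0,0,0,0,0,0,0,0,0,0,0,0]

```text
time: 25.95
tool_pos: [0.6433, -0.0035, 0.2045]
tool_rot: [3.141, -0.001, -0.0]
contact_force: [0.2, -0.1, -1.0]
opening: 0.0829
grip_force: 0.0
```

Call:
arm_command:
  xyz:
    - [0,0,0]
    - [0,0,0]
    - [0,0,0]
    - [0,0,0]
    - [0,0,0]
    - [0,0,0]
    - [0,0,0]
    - [0,0,0]
  spin: [0,0,0,0,0,0,0,0]
  jaw: -1
  squeeze: 15

```text
time: 26.75
tool_pos: [0.643, -0.0035, 0.2038]
tool_rot: [3.141, -0.0, -0.0]
contact_force: [-0.2, -0.1, 1.7]
opening: 0.0492
grip_force: 15.0
```

Call:
arm_command:
  xyz:
    - [0,0,3]
    - [0,0,8]
    - [0,0,20]
    - [0,0,30]
    - [0,0,30]
    - [-4,10,20]
    - [-10,20,5]
    - [-12,30,0]
    - [-12,35,0]
    - [-12,35,0]
    - [-12,35,0]
    - [-12,35,0]
    - [-12,35,0]
    - [-12,30,0]
    - [-10,22,0]
    - [-6,12,0]
    - [-3,4,0]
    - [0,0,0]
    - [0,0,0]
  spin: [0,0,0,0,0,0,0,0,0,0,0,0,0,0,0,0,0,0,0]

```text
time: 28.65
tool_pos: [0.5265, 0.2986, 0.3197]
tool_rot: [3.141, -0.0, -0.001]
contact_force: [-0.5, -0.1, -2.0]
opening: 0.0494
grip_force: 15.0
```

Run:
```python
from h import *
w=read_camera("scene");cv2.imwrite("pics/s2c.png",cv2.resize(w["img"][60:260,340:560][...,::-1],None,fx=3,fy=3))
o=observe();print(o["tool_pos"],o["opening"],o["grip_force"])
```

```text
[0.5265639  0.29855057 0.31969607] 0.04936794713813913 14.99987947768659
```

View pics/s2c.png

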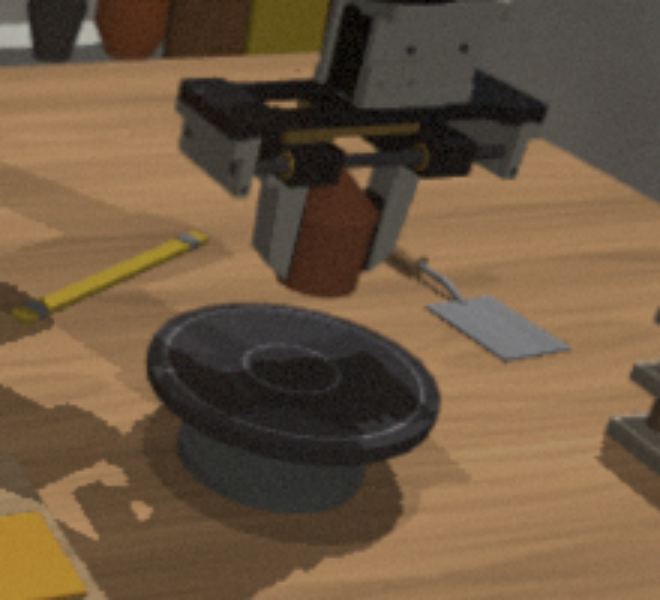

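The tower hangs upright in the gripper above the wheel. Lowering it.

Call:
arm_command:
  xyz:
    - [-1,1,-10]
    - [0,0,-15]
    - [0,0,-15]
    - [0,0,-10]
    - [0,0,-5]
    - [0,0,-3]
    - [0,0,-2]
    - [0,0,-1]
    - [0,0,0]
  spin: [0,0,0,0,0,0,0,0,0]

```text
time: 29.6
tool_pos: [0.5251, 0.3006, 0.259]
tool_rot: [-3.141, -0.001, -0.0]
contact_force: [-0.2, -0.0, -0.5]
opening: 0.0491
grip_force: 15.0
```

Call:
arm_command:
  xyz:
    - [0,0,-1]
    - [0,0,-1]
    - [0,0,0]
  spin: [0,0,0]

```text
time: 29.9
tool_pos: [0.525, 0.3006, 0.2566]
tool_rot: [3.141, 0.0, -0.0]
contact_force: [0.3, 0.0, -1.8]
opening: 0.0494
grip_force: 15.0
```

Call:
arm_command:
  xyz:
    - [0,0,-0.7]
    - [0,0,0]
  spin: [0,0]

```text
time: 30.1
tool_pos: [0.525, 0.3006, 0.2559]
tool_rot: [3.141, 0.0, -0.0]
contact_force: [0.2, 0.7, -1.9]
opening: 0.0494
grip_force: 15.0
```

Call:
arm_command:
  xyz:
    - [0,0,-0.7]
    - [0,0,0]
  spin: [0,0]

```text
time: 30.3
tool_pos: [0.525, 0.3006, 0.2557]
tool_rot: [-3.142, -0.0, -0.0]
contact_force: [-1.4, -1.5, 2.9]
opening: 0.0493
grip_force: 15.0
```

Call:
arm_command:
  xyz:
    - [0,0,-0.5]
    - [0,0,0]
  spin: [0,0]

```text
time: 30.5
tool_pos: [0.525, 0.3006, 0.2557]
tool_rot: [-3.141, -0.001, -0.0]
contact_force: [-3.4, -1.1, 6.6]
opening: 0.0494
grip_force: 15.0
```

Call:
arm_command:
  xyz:
    - [0,0,0.5]
    - [0,0,0]
    - [0,0,0]
    - [0,0,0]
    - [0,0,0]
    - [0,0,5]
    - [0,0,15]
    - [0,0,25]
    - [0,0,25]
    - [0,0,25]
    - [0,0,25]
    - [0,0,20]
    - [0,0,8]
    - [-10,-30,0]
    - [-10,-40,0]
    - [-10,-40,0]
    - [-10,-40,0]
    - [-10,-40,0]
    - [-10,-40,0]
    - [0,-20,0]
  spin: [0,0,0,0,0,0,0,0,0,0,0,0,0,0,0,0,0,0,0,0]
  jaw: 0.8

```text
time: 32.5
tool_pos: [0.4637, 0.0483, 0.4029]
tool_rot: [3.141, 0.002, -0.002]
contact_force: [1.2, 0.8, -0.9]
opening: 0.0828
grip_force: 0.0
```

```bash
cat > m.py <<'E'
from h import *
c=read_camera("top");P=cloud(c)*1000;Z=P[...,2];hsv=cv2.cvtColor(c["img"],cv2.COLOR_RGB2HSV).astype(int)
mc=lambda q:(len(q),cv2.minEnclosingCircle(q[:,:2].astype(np.float32)),q[:,2].max())
q=P[(Z>105)&(Z<150)&(abs(P[...,0]-525)<60)&(abs(P[...,1]-300)<60)];print("fig",mc(q))
for n,lo,hi,x,y in(("ty",18,34,618,81),("tb",100,128,571,-8),("tg",55,85,624,-94)):
    m=(hsv[...,0]>lo)&(hsv[...,0]<hi)&(hsv[...,1]>120)&(abs(Z-24.5)<5)&(abs(P[...,0]-x)<50)&(abs(P[...,1]-y)<50)
    q=P[m];R=cv2.minAreaRect(q[:,:2].astype(np.float32));print(n,len(q),np.round(np.r_[R[0],R[1],R[2]],1),q.mean(0).round(1))
for a in(443,528,612): 
    q=P[(Z>156)&(Z<190)&(abs(P[...,0]-a)<35)&(abs(P[...,1]+336)<35)]; len(q) and print("slab",mc(q))
print(observe()["tool_pos"]);save(c,"t_last.png")
E
python3 m.py
```

```text
fig (463, ((525.5554809570312, 301.22906494140625), 25.285585403442383), np.float64(142.36815880970644))
ty 966 [618.6  82.2  72.4  74.7   2.1] [618.8  81.6  24.8]
tb 448 [572.2  -7.8  70.4  71.5   2.4] [586.7 -12.8  24.8]
tg 950 [624.5 -94.1  71.5  70.8   2.7] [624.2 -93.7  24.8]
slab (326, ((443.3661804199219, -335.177734375), 20.057167053222656), np.float64(169.84644697774763))
slab (323, ((528.731689453125, -335.39178466796875), 20.108905792236328), np.float64(169.30118646233026))
slab (319, ((614.0032348632812, -335.0086669921875), 20.708532333374023), np.float64(170.86231040519596))
[0.46438001 0.04691786 0.40295599]
```

The tower is centred on the wheel within about 1 mm. Next I return the yellow vase.

Call:
arm_command:
  xyz:
    - [-1,-20,0]
    - [-2,-35,0]
    - [-2,-35,0]
    - [-2,-35,0]
    - [-2,-35,0]
    - [-2,-35,0]
    - [-2,-35,0]
    - [-2,-35,0]
    - [-2,-35,0]
    - [-2,-35,0]
    - [-2,-25,0]
    - [0,-15,0]
    - [0,-7,0]
    - [0,0,0]
    - [0,0,0]
  spin: [0,0,0,0,0,0,0,0,0,0,0,0,0,0,0]
  jaw: 0.4
  squeeze: 25

```text
time: 34.05
tool_pos: [0.4443, -0.3304, 0.4031]
tool_rot: [-3.141, 0.0, 0.001]
contact_force: [-0.3, 1.0, -0.0]
opening: 0.0644
grip_force: 0.0
```

Target is (443,-335.5) with z down to 296.

Call:
arm_command:
  xyz:
    - [-1,-5,-10]
    - [0,0,-20]
    - [0,0,-25]
    - [0,0,-25]
    - [0,0,-15]
    - [0,0,-8]
    - [0,0,-4]
    - [0,0,0]
    - [0,0,0]
  spin: [0,0,0,0,0,0,0,0,0]

```text
time: 34.95
tool_pos: [0.4432, -0.3365, 0.297]
tool_rot: [3.14, -0.001, 0.0]
contact_force: [0.5, -0.5, 0.3]
opening: 0.0637
grip_force: 0.0
```

Call:
arm_command:
  xyz:
    - [0,0,0]
    - [0,0,0]
    - [0,0,0]
    - [0,0,0]
    - [0,0,0]
    - [0,0,0]
    - [0,0,0]
    - [0,0,0]
  spin: [0,0,0,0,0,0,0,0]
  jaw: -1

```text
time: 35.75
tool_pos: [0.4431, -0.3366, 0.2965]
tool_rot: [3.141, -0.0, -0.0]
contact_force: [-0.2, -0.6, 3.5]
opening: 0.0366
grip_force: 25.0
```

Call:
arm_command:
  xyz:
    - [0,0,2]
    - [0,0,5]
    - [0,0,13]
    - [0,0,25]
    - [0,0,25]
    - [0,10,10]
    - [5,25,0]
    - [18,40,0]
    - [18,40,0]
    - [18,40,0]
    - [18,40,0]
    - [18,40,0]
    - [18,40,0]
    - [18,40,0]
    - [18,40,0]
    - [14,30,0]
    - [8,20,0]
    - [4,12,0]
    - [0,0,0]
    - [0,0,0]
  spin: [0,0,0,0,0,0,0,0,0,0,0,0,0,0,0,0,0,0,0,0]

```text
time: 37.75
tool_pos: [0.6176, 0.0801, 0.3758]
tool_rot: [3.141, 0.001, -0.0]
contact_force: [0.9, 0.4, -2.9]
opening: 0.0365
grip_force: 25.0
```

Call:
arm_command:
  xyz:
    - [0,0,-10]
    - [0,0,-20]
    - [0,0,-15]
    - [0,0,-10]
    - [0,0,-6]
    - [0,0,-3]
    - [0,0,-2]
    - [0,0,0]
    - [0,0,0]
  spin: [0,0,0,0,0,0,0,0,0]

```text
time: 38.65
tool_pos: [0.6181, 0.0806, 0.3108]
tool_rot: [3.141, -0.001, -0.0]
contact_force: [0.3, -0.9, -2.7]
opening: 0.0373
grip_force: 25.0
```

Call:
arm_command:
  xyz:
    - [0,0,-1.5]
    - [0,0,-1.5]
    - [0,0,-0.7]
    - [0,0,0]
    - [0,0,0]
  spin: [0,0,0,0,0]

```text
time: 39.15
tool_pos: [0.618, 0.0806, 0.3066]
tool_rot: [3.142, -0.0, -0.0]
contact_force: [0.1, 0.4, -1.8]
opening: 0.0368
grip_force: 25.0
```

Call:
arm_command:
  xyz:
    - [0,0,-0.7]
    - [0,0,0]
  spin: [0,0]

```text
time: 39.35
tool_pos: [0.6183, 0.0805, 0.3065]
tool_rot: [3.141, -0.002, -0.0]
contact_force: [0.3, -0.4, 1.8]
opening: 0.0368
grip_force: 25.0
```

Call:
arm_command:
  xyz:
    - [0,0,0]
    - [0,0,0]
    - [0,0,0]
    - [0,0,0]
    - [0,0,10]
    - [0,0,20]
    - [0,0,25]
    - [0,0,25]
    - [0,-10,18]
    - [-5,-30,0]
    - [-10,-40,0]
    - [-10,-40,0]
    - [-10,-40,0]
    - [-10,-40,0]
    - [-10,-40,0]
    - [-10,-40,0]
    - [-10,-40,0]
    - [-8,-40,0]
    - [-5,-30,0]
    - [-2,-20,0]
  spin: [0,0,0,0,0,0,0,0,0,0,0,0,0,0,0,0,0,0,0,0]
  jaw: 0.4

```text
time: 41.35
tool_pos: [0.5272, -0.3316, 0.4045]
tool_rot: [3.141, -0.0, -0.002]
contact_force: [-0.3, 0.3, 0.6]
opening: 0.0642
grip_force: 0.0
```

Call:
arm_command:
  xyz:
    - [0,-7,0]
    - [0,0,0]
    - [0,0,0]
  spin: [0,0,0]

```text
time: 41.65
tool_pos: [0.5285, -0.3352, 0.4039]
tool_rot: [-3.141, 0.0, 0.001]
contact_force: [-0.7, 0.5, -0.8]
opening: 0.064
grip_force: 0.0
```

Call:
arm_command:
  xyz:
    - [0,0,-10]
    - [0,0,-20]
    - [0,0,-25]
    - [0,0,-25]
    - [0,0,-15]
    - [0,0,-8]
    - [0,0,-4.5]
    - [0,0,0]
    - [0,0,0]
  spin: [0,0,0,0,0,0,0,0,0]

```text
time: 42.55
tool_pos: [0.5283, -0.3364, 0.2972]
tool_rot: [3.141, -0.001, 0.0]
contact_force: [-0.2, 0.1, 1.1]
opening: 0.0642
grip_force: 0.0
```

Call:
arm_command:
  xyz:
    - [0,0,0]
    - [0,0,0]
    - [0,0,0]
    - [0,0,0]
    - [0,0,0]
    - [0,0,0]
    - [0,0,0]
    - [0,0,0]
  spin: [0,0,0,0,0,0,0,0]
  jaw: -1

```text
time: 43.35
tool_pos: [0.5281, -0.3366, 0.2967]
tool_rot: [3.141, -0.001, -0.0]
contact_force: [0.1, -1.3, 3.3]
opening: 0.037
grip_force: 23.5
```

Call:
arm_command:
  xyz:
    - [0,0,2]
    - [0,0,5]
    - [0,0,13]
    - [0,0,25]
    - [0,0,25]
    - [0,8,10]
    - [3,25,0]
    - [5,35,0]
    - [5,35,0]
    - [5,35,0]
    - [5,35,0]
    - [5,35,0]
    - [5,35,0]
    - [4,35,0]
    - [3,25,0]
    - [2,15,0]
    - [1,9,0]
    - [0,0,0]
    - [0,0,0]
  spin: [0,0,0,0,0,0,0,0,0,0,0,0,0,0,0,0,0,0,0]

```text
time: 45.25
tool_pos: [0.571, -0.0102, 0.3763]
tool_rot: [3.141, 0.0, -0.001]
contact_force: [-1.6, -0.2, -2.3]
opening: 0.0367
grip_force: 24.3
```

Call:
arm_command:
  xyz:
    - [0,0,-10]
    - [0,0,-20]
    - [0,0,-15]
    - [0,0,-10]
    - [0,0,-6]
    - [0,0,-3]
    - [0,0,-2]
    - [0,0,0]
    - [0,0,0]
  spin: [0,0,0,0,0,0,0,0,0]

```text
time: 46.15
tool_pos: [0.5711, -0.0094, 0.3108]
tool_rot: [3.141, -0.001, -0.0]
contact_force: [0.2, -1.1, -2.0]
opening: 0.0371
grip_force: 24.3
```

Call:
arm_command:
  xyz:
    - [0,0,-1.5]
    - [0,0,-1.5]
    - [0,0,-0.7]
    - [0,0,0]
    - [0,0,0]
  spin: [0,0,0,0,0]

```text
time: 46.65
tool_pos: [0.571, -0.0094, 0.3067]
tool_rot: [3.141, -0.0, -0.0]
contact_force: [0.8, -0.4, -0.7]
opening: 0.0373
grip_force: 24.3
```

Call:
arm_command:
  xyz:
    - [0,0,-0.7]
    - [0,0,0]
  spin: [0,0]

```text
time: 46.85
tool_pos: [0.5712, -0.0095, 0.3066]
tool_rot: [3.141, -0.001, -0.0]
contact_force: [-0.1, -0.0, 3.7]
opening: 0.0371
grip_force: 24.0
```

Call:
arm_command:
  xyz:
    - [0,0,0]
    - [0,0,0]
    - [0,0,0]
    - [0,0,0]
    - [0,0,10]
    - [0,0,20]
    - [0,0,25]
    - [0,0,25]
    - [0,-10,18]
    - [4,-30,0]
    - [5,-40,0]
    - [5,-40,0]
    - [5,-40,0]
    - [5,-40,0]
    - [5,-40,0]
    - [5,-35,0]
    - [4,-25,0]
    - [3,-17,0]
    - [1,-9,0]
    - [0,0,0]
  spin: [0,0,0,0,0,0,0,0,0,0,0,0,0,0,0,0,0,0,0,0]
  jaw: 0.4

```text
time: 48.85
tool_pos: [0.6128, -0.3363, 0.404]
tool_rot: [3.141, 0.0, -0.001]
contact_force: [-0.3, 0.4, -0.6]
opening: 0.0643
grip_force: 0.0
```

Call:
arm_command:
  xyz:
    - [0,0,0]
    - [0,0,0]
  spin: [0,0]

```text
time: 49.05
tool_pos: [0.6132, -0.3342, 0.4043]
tool_rot: [-3.142, -0.0, 0.001]
contact_force: [0.4, 0.5, -0.1]
opening: 0.0645
grip_force: 0.0
```

Call:
arm_command:
  xyz:
    - [0,0,-10]
    - [0,0,-20]
    - [0,0,-25]
    - [0,0,-25]
    - [0,0,-15]
    - [0,0,-8]
    - [0,0,-4.5]
    - [0,0,0]
    - [0,0,0]
  spin: [0,0,0,0,0,0,0,0,0]

```text
time: 49.95
tool_pos: [0.6132, -0.3354, 0.2974]
tool_rot: [3.141, -0.001, -0.0]
contact_force: [0.6, 0.2, -0.9]
opening: 0.0643
grip_force: 0.0
```

Call:
arm_command:
  xyz:
    - [0,0,0]
    - [0,0,0]
    - [0,0,0]
    - [0,0,0]
    - [0,0,0]
    - [0,0,0]
    - [0,0,0]
    - [0,0,0]
  spin: [0,0,0,0,0,0,0,0]
  jaw: -1

```text
time: 50.75
tool_pos: [0.6131, -0.3355, 0.2968]
tool_rot: [3.141, -0.001, -0.0]
contact_force: [-0.2, -1.1, 2.0]
opening: 0.0368
grip_force: 25.0
```

Call:
arm_command:
  xyz:
    - [0,0,2]
    - [0,0,5]
    - [0,0,13]
    - [0,0,25]
    - [0,0,25]
    - [0,8,10]
    - [1,20,0]
    - [2,30,0]
    - [2,35,0]
    - [2,35,0]
    - [2,35,0]
    - [1,30,0]
    - [1,22,0]
    - [0,15,0]
    - [0,10,0]
    - [0,0,0]
    - [0,0,0]
  spin: [0,0,0,0,0,0,0,0,0,0,0,0,0,0,0,0,0]

```text
time: 52.45
tool_pos: [0.624, -0.096, 0.3764]
tool_rot: [3.141, 0.0, -0.0]
contact_force: [0.1, -0.4, -3.2]
opening: 0.0365
grip_force: 25.0
```

Call:
arm_command:
  xyz:
    - [0,0,-10]
    - [0,0,-20]
    - [0,0,-15]
    - [0,0,-10]
    - [0,0,-6]
    - [0,0,-3]
    - [0,0,-2]
    - [0,0,0]
    - [0,0,0]
  spin: [0,0,0,0,0,0,0,0,0]

```text
time: 53.35
tool_pos: [0.6241, -0.0954, 0.311]
tool_rot: [3.141, -0.001, -0.0]
contact_force: [0.1, 0.0, -3.0]
opening: 0.0367
grip_force: 25.0
```

Call:
arm_command:
  xyz:
    - [0,0,-1.5]
    - [0,0,-1.5]
    - [0,0,-0.7]
    - [0,0,0]
    - [0,0,0]
  spin: [0,0,0,0,0]

```text
time: 53.85
tool_pos: [0.624, -0.0954, 0.3068]
tool_rot: [3.141, -0.0, -0.0]
contact_force: [-0.3, 0.4, -2.4]
opening: 0.0366
grip_force: 25.0
```

Call:
arm_command:
  xyz:
    - [0,0,-0.7]
    - [0,0,0]
  spin: [0,0]

```text
time: 54.05
tool_pos: [0.6242, -0.0955, 0.3067]
tool_rot: [3.141, -0.001, -0.0]
contact_force: [-0.3, -0.0, 2.6]
opening: 0.0368
grip_force: 25.0
```

Release, then retreat up and over to the right.

Call:
arm_command:
  xyz:
    - [0,0,0]
    - [0,0,0]
    - [0,0,0]
    - [0,0,0]
    - [0,0,10]
    - [0,0,20]
    - [0,0,25]
    - [0,0,25]
    - [0,-10,18]
    - [-10,-30,0]
    - [-10,-40,0]
    - [-10,-40,0]
    - [-10,-40,0]
    - [-10,-40,0]
    - [-10,-30,0]
    - [-5,-10,0]
    - [0,0,0]
    - [0,0,0]
  spin: [0,0,0,0,0,0,0,0,0,0,0,0,0,0,0,0,0,0]
  jaw: 0.4

```text
time: 55.85
tool_pos: [0.5593, -0.3344, 0.4044]
tool_rot: [-3.141, -0.0, 0.0]
contact_force: [-0.2, 0.9, -0.4]
opening: 0.0648
grip_force: 0.0
```

```bash
python3 m.py
python3 - <<'E'
from h import *
P=cloud(read_camera("top"))*1000;Z=P[...,2]
for n,x,y in(("y",618.7,81.7),("b",572,-8),("g",624.3,-94)):
    q=P[(Z>166)&(Z<185)&(abs(P[...,0]-x)<35)&(abs(P[...,1]-y)<35)];print(n,x,y,len(q),cv2.minEnclosingCircle(q[:,:2].astype(np.float32)),q[:,2].mean())
q=P[(Z>36)&(Z<50)&(abs(P[...,0]-359)<60)&(abs(P[...,1]+25)<60)];print(cv2.minEnclosingCircle(q[:,:2].astype(np.float32)))
E
```

```text
fig (464, ((525.5894165039062, 301.13818359375), 25.365802764892578), np.float64(142.7998559448984))
ty 423 [623.7  82.3  85.9  73.6   2.7] [605.1  75.6  24.6]
tb 399 [572.9  -8.   76.6  71.9   3.5] [561.5  -6.6  24.5]
tg 326 [ 6.235e+02 -9.340e+01  6.990e+01  7.080e+01  4.000e-01] [612.7 -85.3  24.6]
[ 0.55953498 -0.33402227  0.40440762]
y 618.7 81.7 315 ((619.9365234375, 83.64338684082031), 20.17649269104004) 175.1370308546647
b 572 -8 322 ((570.9669799804688, -7.920492172241211), 19.790395736694336) 175.117654516034
g 624.3 -94 319 ((623.301025390625, -94.09384155273438), 20.06342887878418) 174.890174922932
((364.9025573730469, -24.23628807067871), 46.531742095947266)
```

View pics/t_last.png

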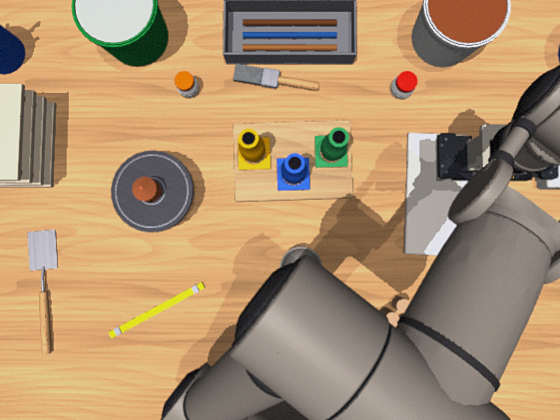

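The top view shows each vase on its own tile, at yellow (250,137), blue (294,162) and green (339,136). The tower is at the wheel centre (147,188). Measured offsets are about 2 mm or less, so I hand in.

```bash
python3 -c "
from cell import *
print(hand_in())"
```

```text
the job is handed in; nothing more can be done
None
```

The job is handed in, though no verdict came back: the tower stands on the wheel about 1 mm off centre, and all three vases stand upright within about 2.5 mm of their tile centres. The arm hid part of the bowl in the last picture, but no move came near it.

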